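# Load the bead tray through the dock's spring gate

### The job

Load the bead tray into the plywood dock: press the steel rail beside the chute down with one fingertip to hold the hinged gate up and, with the gate held open, push the tray along by the upright tab at the end of its tongue until its front is against the end stop. Then let the rail up so that the gate shuts behind the tray's box, and take the hand away. Only push the tray, never lift or tip it, and leave the jar, the mug and the spool alone.

Things in the scene. Friction and masses are not known exactly. Their poses are not given: they have to be found in the camera images.
- dock: Fixed plywood dock: a straight open-topped chute, x -260 to +118 mm, 92 wide. Origin on the table top, on the centre line, in the gate's plane; +x is the way the tray is pushed (roughly the robot's left), z up, the rail on the -y side. Floor 8 thick; side walls 8 thick, inner faces at y = +-38, tops at z = 30. Hinge posts 12 mm square, 68 tall, at x = -250 and 30, y = -52.
- stop (a point): Middle of the upper edge of the end stop's inner face, which closes the chute's far end: 110 mm past the gate's plane, 38 mm above the table. With the tray home against it, the tray's origin is at x = +65 mm in the dock's frame, its box wholly past the gate, and the gate can fall shut over the tongue.
- tray: Loose wooden bead tray, about 0.45 kg, in the chute upstream of the shut gate, +x along the dock's +x, 3 mm play each side. Origin on its underside below the box's centre. Box 90 (x) by 70 (y) by 22 mm high; behind it a flat tongue, 30 wide and 5 thick, runs back to an upright tab: x = -138 to -130, y = -22 to +22, 64 mm high.
- tab (a point): Point on the rear (upstream, -x) face of the tray's tab, on its centre line, 50 mm above the tray's underside: the face to push on. The tab's top is 14 mm above this point.
- gate (a joint): Angle of the gate, rad: 0 shut, grows as the rail is pressed down, stop at 1.15. The leaf, a plywood plate 6 mm thick across the chute at the dock's x = 0, swings up sideways about a level axis along the dock's x at y = -50, z = 56 mm; it is rigidly joined to the rail. It clears the tray's box from 0.6 rad on. A spring shuts it; 0.9 rad takes about 5 to 7 N on the rail.
- rail_mid (a point): On the centre line of the press rail: a level round steel bar, radius 7 mm, along the dock's x from -273 to -60 mm; this point is at x = -150. It turns with the gate, 34 mm from its axis: centre at y = -81, z = 70 mm with the gate shut, y = -80, z = 41 at 0.9 rad, so its top goes from 77 to 48 mm above the table. Press it, and slide along it, anywhere on its length.
- jar: Bystander: clear lidded jar, 54 mm across, 70 mm tall, standing near the dock; origin under its centre.
- mug: Bystander: white mug, 76 mm across plus handle, 85 mm tall; origin under its centre.
- spool: Bystander: wooden spool, 38 mm across, 50 mm tall; origin under its centre.
Things that resemble listed ones, but are neither listed nor needed, are in the scene too. Several things have the shape of the tray; the one meant has the colours described above.

How it is judged:
On the way, in this order (a step that is already met when the one before it is completed fails the run):
1. the gate is raised clear while the tray is still before it (value of joint gate above 0.6 rad and x of tray in the frame of dock below -0.045 m), for 0.1 s.
2. the tray is home against the end stop with the gate still held open (value of joint gate above 0.5 rad and x of tray in the frame of dock above 0.057 m), for 0.1 s.
At the end, for the whole second after the job is handed in: The tray's front is within 8 mm of the end stop, the tray flat on the dock's floor and straight in the chute, at rest, and the gate is shut behind its box (under 0.08 rad) (x of tray in the frame of dock between 0.057 and 0.069 m and y of tray in the frame of dock between -0.01 and 0.01 m and z of tray in the frame of dock below 0.013 m and angle between the x axis of tray and the x axis of dock, either way round below 0.12 rad and value of joint gate below 0.08 rad and linear speed of tray below 0.01 m/s); the robot touches nothing.
It fails at once if the gate is let down while the tray's box is passing under it (below 0.53 rad) (x of tray in the frame of dock between -0.04 and 0.04 m and value of joint gate below 0.53 rad).
It fails at once if the tray is lifted or tipped (10 mm up, or 0.2 rad) (z of tray in the frame of dock above 0.018 m or angle between tray's own z axis and vertical above 0.2 rad).
It fails at once if a bystander is pushed more than 20 mm or tipped over (distance of any of jar, mug, spool from where it was at the start of the episode above 0.02 m or angle between any of jar, mug, spool's own z axis and vertical above 0.3 rad).
It also fails if it takes over 42 s, if anything falls off the work surface, if the arm or the gripper's body presses on something with over 40 N, if the wrist force passes 120 N, or if a joint passes its speed limit or range.

### The arm

A 6-joint arm with a two-finger parallel gripper is mounted at the origin on the work surface. World frame = base frame: x ahead of the robot, y to its left, z up, the work surface at z = 0. Lengths are in m, angles in rad, forces in N, time in s.
With the tool pointing down it reaches from about 0.375 to 0.925 m from the base axis. Payload 5.7 kg.
Tool frame: the origin (TCP) lies midway between the tips of the shut fingers; the grasp point (between the pads) lies 19 mm behind it (r.hold_point_z is the distance from the TCP to the grasp point, in m); y points along the fingers, x is the direction in which the jaws open and shut, and the axes are right-handed (so a half turn about y gives the same grasp; the last joint's range is limited). The gripper opens to 85 mm and grips with 20 to 120 N. Pads are 22 mm wide; open, the fingers measure 114 mm over their backs; the gripper's body (76 mm by 85 mm) begins 54 mm behind the grasp point. The pads swing forward as they close: fully open they stand 13 mm farther back than shut.
Start: joints at [1.076, 0.359, 1.51, -0, 1.272, -0.115], TCP at [0.222, 0.557, 0.231] pointing down, gripper open.
Joint ranges: [-2.97, 2.97], [-1.01, 2.36], [0.21, 2.38], [-0.96, 4.11], [0.2, 2.71], [-2.98, 2.98]. Speed limits (rad/s): [2.39, 2.39, 3.14, 3.14, 3.14, 3.14].

### API

Orientations are given as a rotation vector (axis times angle).
In Python, from plant import r gives the robot as it stands. The module is installed in compiled form; this text tells all that it offers.
- The arm moves only by the tool move_arm, never from a script. Its argument "increments" is a list that holds one entry, the list of rows, each a list of 6 numbers: the shift along the world's x, y, z in mm, then the turn, a rotation vector about the world's x, y, z in degrees. In form: [[[x, y, z, wx, wy, wz], ...]]. A call has 1 to 12 rows; each row shifts and turns the commanded pose from where the row before left it; what a row does not reach is not made up. A row lasts 1/10 s, in which the tool goes at most 50 mm and 8.59 degrees, less where a joint would pass 70% of its speed; a pose out of reach is approached as far as the arm can. A call is refused whole if a number of a shift passes 50 or a number of a turn 8.59, either way. A call with a gripper value outside its range is refused whole. "hand" is the closure, from -1 (fully open) to 1 (shut), set as the call begins (left out, the last holds). The fingers move at their own pace and stop on an object; the grip force is fixed at half the most. Time passes only in rows, so rows that do not move let the fingers close. It gives the time, the measured TCP pose, the force and the opening at its end, in the units of the state.
- r.sense(): the state, without advancing time (a new reading comes with each control period).
- r.get_image(name): name is "scene" or "top"; returns a dict with "pixels" (400x640x3 uint8, blue, green, red), "fovy" (degrees; the focal length in pixels is half the picture's height over the tangent of half this angle, whatever the lens; pixels are square), "cx", "cy" (the principal point, pixels), "rvec" (rotation vector, rad) and "tvec" (3), from world to camera coordinates, as OpenCV has them. Camera axes: x right, y down, z forward; pixel columns grow to the right and rows downward; lengths in m; the calibration is good to about 2 mm. A picture is of the moment at which its call begins. There is no depth.
- r.sign_off(): hands the job in, once; it reports no verdict.
The state is a dict: "time_s": time; "qpos": joint angles; "qd": joint speeds; "tau": joint torques, N m; "eef_pos": TCP position; "ee_rot": TCP orientation; "wrist_force": force on the tool from outside, world axes, zero at the start; "wrist_torque": the same for the moment, N m; "width": opening from 0.0 (shut) to 1.0 (fully open).
Only numpy, scipy, OpenCV 4.12 (cv2) and the standard library are available. Lean on these libraries where they do the work, as an engineer would, in place of code of your own. Each camera call takes 0.05 s, during which the arm holds its last target.

## Working session

There is one attempt and no reset: what is moved stays moved. The work goes in short steps, Python scripts to look and compute and a tool call to move; the robot and the scene stay as the last step left them, time stands still between calls to the robot, and variables do not carry over. Pictures are saved under pics/ and viewed, and the job is handed in when it is done.

Besides the shell and the picture viewer there is one more tool, called as name(argument=value, ...), one argument or row to a line, values as JSON. move_arm: Moves the arm, as the interface text tells. Its arguments: {"type":"object","properties":{"increments":{"type":"array","items":{"type":"array","items":{"type":"array","items":{"type":"number"}}}},"hand":{"type":"number"}},"required":["increments"]}

```bash
mkdir -p pics
cat > h.py <<'E'
import numpy as np, cv2
from plant import r
def get(n,save=None):
    im=r.get_image(n)
    if save: cv2.imwrite('pics/'+save,im['pixels'])
    return im
def cam(im):
    f=im['pixels'].shape[0]/2/np.tan(np.radians(im['fovy'])/2)
    K=np.array([[f,0,im['cx']],[0,f,im['cy']],[0,0,1.]])
    R=cv2.Rodrigues(np.array(im['rvec'],float))[0]; t=np.array(im['tvec'],float).reshape(3)
    return K,R,t
def proj(im,P):
    K,R,t=cam(im); q=(R@np.atleast_2d(P).T+t[:,None]); q=K@q; return (q[:2]/q[2]).T
def ray(im,uv,z):
    K,R,t=cam(im); d=R.T@np.linalg.inv(K)@np.array([uv[0],uv[1],1.]); c=-R.T@t
    return c+d*(z-c[2])/d[2]
E
python3 - <<'E'
from h import *
s=r.sense(); print({k:np.round(v,3) for k,v in s.items()}, r.hold_point_z)
for n in('scene','top'):
    im=get(n,n+'0.png'); K,R,t=cam(im); print(n,K[0,0],im['cx'],im['cy'],-R.T@t,R.round(2).tolist())
E
```

```text
{'time_s': np.float64(0.0), 'qpos': array([ 1.076,  0.36 ,  1.511, -0.   ,  1.273, -0.115]), 'qd': array([-0.   ,  0.   , -0.   , -0.   ,  0.   , -0.001]), 'tau': array([ 0.0000e+00, -5.2762e+01, -2.7863e+01,  0.0000e+00,  1.3000e-02,
       -0.0000e+00]), 'eef_pos': array([0.222, 0.557, 0.23 ]), 'ee_rot': array([-1.366, -0.924,  0.927]), 'wrist_force': array([-0.985, -0.319, -0.19 ]), 'wrist_torque': array([ 0.044,  0.029, -0.001]), 'width': np.float64(0.995)} 0.0187
scene 387.00963978063993 322.9792906131575 200.24611686101653 [ 0.86540693 -0.25393996  0.7191276 ] [[0.69, 0.72, 0.01], [0.6, -0.56, -0.57], [-0.4, 0.4, -0.82]]
top 506.00772579924205 322.1096698237431 201.7004956926725 [0.43742737 0.05067947 0.9914138 ] [[-0.03, -1.0, -0.01], [-0.99, 0.03, -0.14], [0.14, 0.0, -0.99]]
```

View pics/scene0.png

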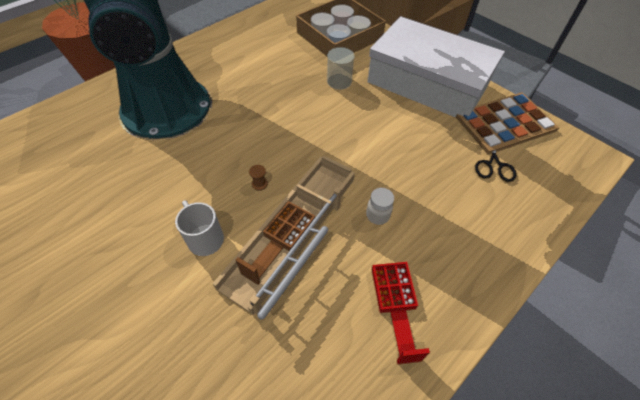

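View pics/top0.png

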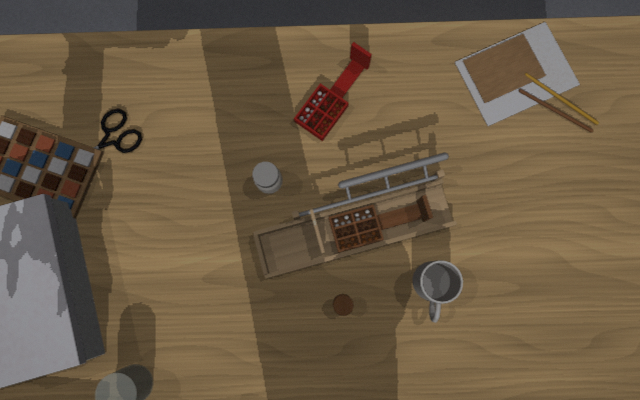

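Top view: the dock runs from about (258,255) to (448,195), with the rail from (342,185) to (446,157). The wooden tray is in the chute at (355,228) and its tab at (425,208). Things that could be taken for the tray are the red tray at (322,110), the checker box at (45,165) and, in the scene view, the cup box at (340,22). I choose the wooden one in the chute. The jar near the dock is at (265,177), and another glass is at (115,390). Next is a close crop to check.

Run:
```python
import cv2
a=cv2.imread('pics/top0.png')[140:300,235:475]; cv2.imwrite('pics/top0c.png',cv2.resize(a,None,fx=3.3,fy=3.3,interpolation=cv2.INTER_CUBIC))
a=cv2.imread('pics/scene0.png')[145:325,200:410]; cv2.imwrite('pics/scene0c.png',cv2.resize(a,None,fx=3.3,fy=3.3,interpolation=cv2.INTER_CUBIC))
```

```text
(no output)
```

View pics/top0c.png

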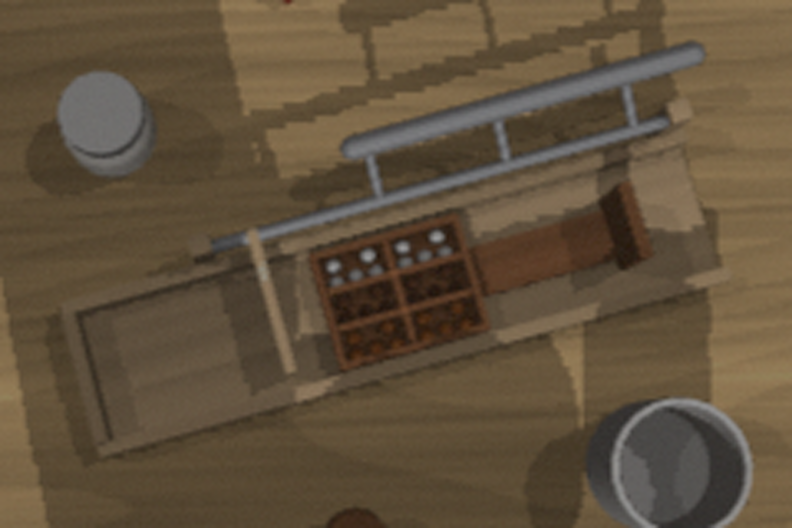

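View pics/scene0c.png

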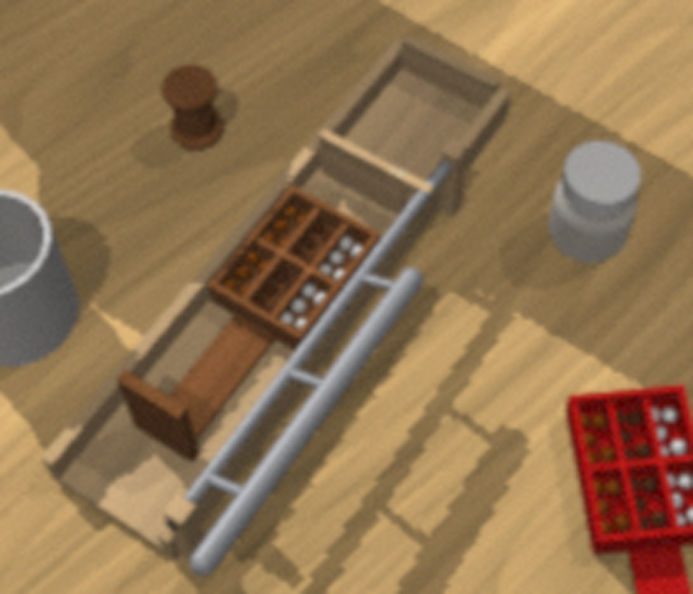

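```bash
cat > fit.py <<'E'
from h import *
from scipy.optimize import least_squares
import pickle
T=get('top'); S=get('scene')
ct=lambda a,b:((a+.5)/3.3-.5+235,(b+.5)/3.3-.5+140)
cs=lambda a,b:((a+.5)/3.3-.5+200,(b+.5)/3.3-.5+145)
D=[(T,(-273,-81,70),ct(703,53)),(T,(-60,-81,70),ct(343,149)),(T,(-250,-52,68),ct(681,110)),(T,(118,-46,38),ct(65,308)),(T,(118,46,38),ct(101,455)),
(T,(-260,46,30),ct(722,272)),
(S,(-273,-81,70),cs(200,568)),(S,(-60,-81,70),cs(413,272)),(S,(118,46,38),cs(405,42)),(S,(118,-46,38),cs(506,90)),(S,(0,38,60),cs(325,134))]
def W(p,P):
    c,s=np.cos(p[2]),np.sin(p[2]); P=np.atleast_2d(P)/1000.
    return np.c_[p[0]+c*P[:,0]-s*P[:,1],p[1]+s*P[:,0]+c*P[:,1],P[:,2]]
def res(p): return np.concatenate([proj(i,W(p,P))[0]-uv for i,P,uv in D])
if __name__=='__main__':
    s=least_squares(res,[.4,.05,1.4],loss='soft_l1'); p=s.x
    print(p, np.degrees(p[2])); print(res(p).reshape(-1,2).round(1).tolist())
    pickle.dump(p,open('dock.pkl','wb'))
    def inv(im,uv,z):
        P=ray(im,uv,z)[:2]-p[:2]; c,s=np.cos(p[2]),np.sin(p[2]); return np.round([1000*(c*P[0]+s*P[1]),1000*(-s*P[0]+c*P[1])],1)
    for q in [(310,252),(458,212),(490,327),(345,370)]: print('box',inv(T,ct(*q),.03))
    for q in [(628,183),(652,255)]: print('tabrear',inv(T,ct(*q),.072))
    for q in [(313,187),(380,235),(295,345),(210,282)]: print('boxS',inv(S,cs(*q),.03))
    for n,q,z in [('jar',(100,108),.07),('mug',(681,462),.085)]: print(n,ray(T,ct(*q),z).round(3),inv(T,ct(*q),z))
    for n,im,org in(('t',T,(235,140)),('s',S,(200,145))):
        a=cv2.resize(im['pixels'][org[1]:org[1]+180,org[0]:org[0]+240],None,fx=3.3,fy=3.3,interpolation=cv2.INTER_CUBIC)
        def line(pts,col):
            q=((proj(im,W(p,pts))-org+.5)*3.3).astype(int); cv2.polylines(a,[q.reshape(-1,1,2)],False,col,1)
        line([(-260,-46,30),(118,-46,30),(118,46,30),(-260,46,30)],(0,255,0))
        line([(-260,-38,8),(110,-38,8),(110,38,8),(-260,38,8),(-260,-38,8)],(255,0,0))
        line([(-273,-81,70),(-60,-81,70)],(0,0,255)); line([(-256,-58,68),(-244,-58,68),(-244,-46,68),(-256,-46,68),(-256,-58,68)],(0,255,255))
        line([(110,-38,38),(110,38,38)],(0,255,255))
        cv2.imwrite(f'pics/ov{n}.png',a)
E
python3 fit.py
```

```text
[0.5026674  0.0625448  1.81699458] 104.10612081298895
[[0.5, -1.7], [-0.6, -0.0], [-0.2, -0.7], [-2.2, -2.4], [-0.7, 0.5], [3.5, 1.3], [-1.7, 2.5], [0.9, 0.3], [-2.7, -3.4], [0.9, -1.3], [-4.9, -1.8]]
box [-28.9 -34.1]
box [-117.9  -33.2]
box [-116.6   35.8]
box [-29.6  36.8]
tabrear [-208.1  -18.7]
tabrear [-208.8   23.3]
boxS [-20.3  22.4]
boxS [-27.8 -34.7]
boxS [-121.6  -34.3]
boxS [-114.1   35.4]
jar [0.623 0.159 0.07 ] [  63.8 -140.4]
mug [ 0.418 -0.152  0.085] [-187.3  134.5]
```

```bash
python3 -c "
import cv2,numpy as np
a=cv2.imread('pics/ovt.png');b=cv2.imread('pics/ovs.png');print(a.shape,b.shape)"
```

```text
(594, 792, 3) (594, 792, 3)
```

View pics/ovt.png

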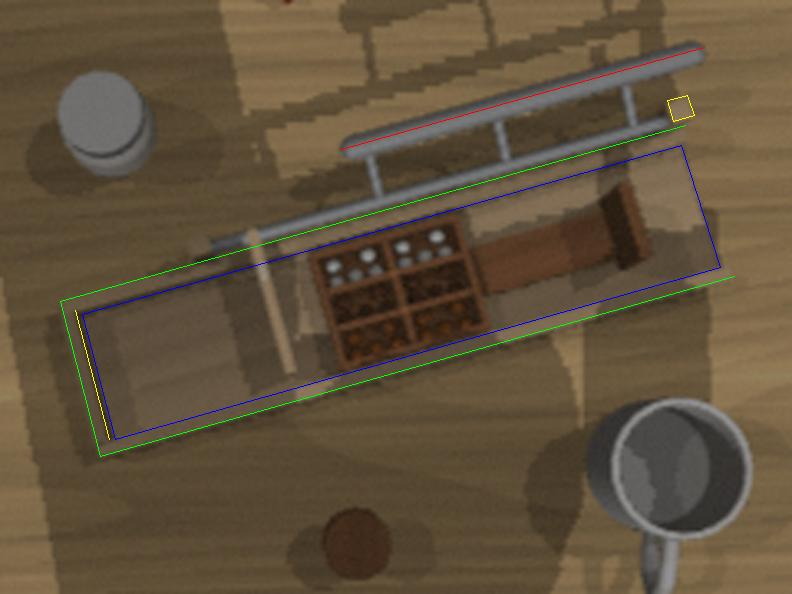

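View pics/ovs.png

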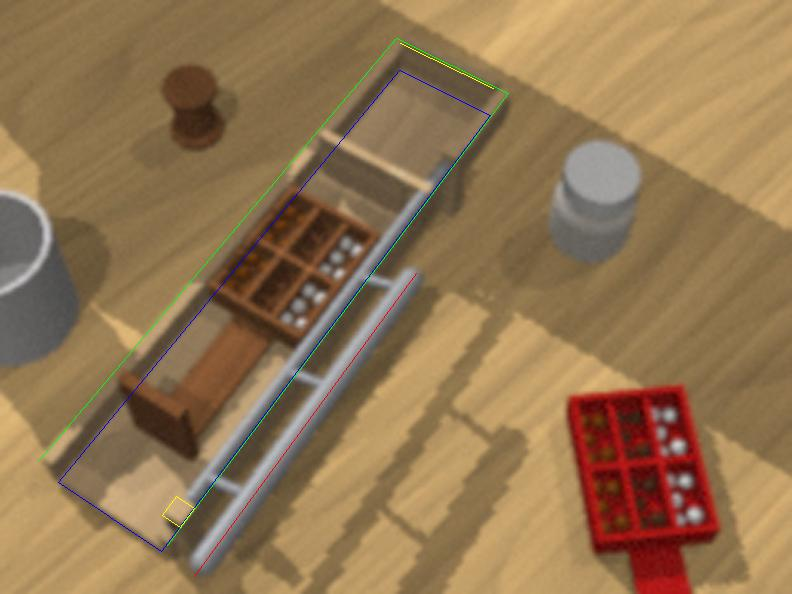

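```bash
python3 - <<'E'
s=open('fit.py').read()
s=s.replace("(S,(0,38,60),cs(325,134))]","(S,(-260,46,30),cs(47,462)),(S,(-60,-81,70),cs(413,272)),(S,(30,-52,68),cs(452,160)),(T,(30,-52,68),ct(200,248)),(S,(-250,-52,68),cs(182,503))]")
s=s.replace("(T,(-260,46,30),ct(722,272))","(T,(-260,46,30),ct(728,270))").replace("loss='soft_l1'","loss='soft_l1',f_scale=1.")
open('fit.py','w').write(s)
E
python3 fit.py
```

```text
[0.50179864 0.06240032 1.82270691] 104.4334133979664
[[0.1, -2.0], [-0.8, 0.3], [-0.5, -1.0], [-2.2, -1.6], [-0.4, 1.2], [1.7, 1.6], [-1.2, 2.5], [0.8, -0.0], [-3.3, -3.6], [0.4, -1.7], [-2.3, -0.4], [0.8, -0.0], [-0.2, -3.3], [-0.1, -1.1], [-0.9, 2.5]]
box [-29.2 -34.8]
box [-118.2  -33.4]
box [-116.5   35.6]
box [-29.5  36.1]
tabrear [-208.3  -18.4]
tabrear [-208.7   23.7]
boxS [-20.3  21.7]
boxS [-28.1 -35.4]
boxS [-121.8  -34.5]
boxS [-114.    35.2]
jar [0.623 0.159 0.07 ] [  63.  -141.6]
mug [ 0.418 -0.152  0.085] [-186.6  134.7]
```

View pics/ovt.png

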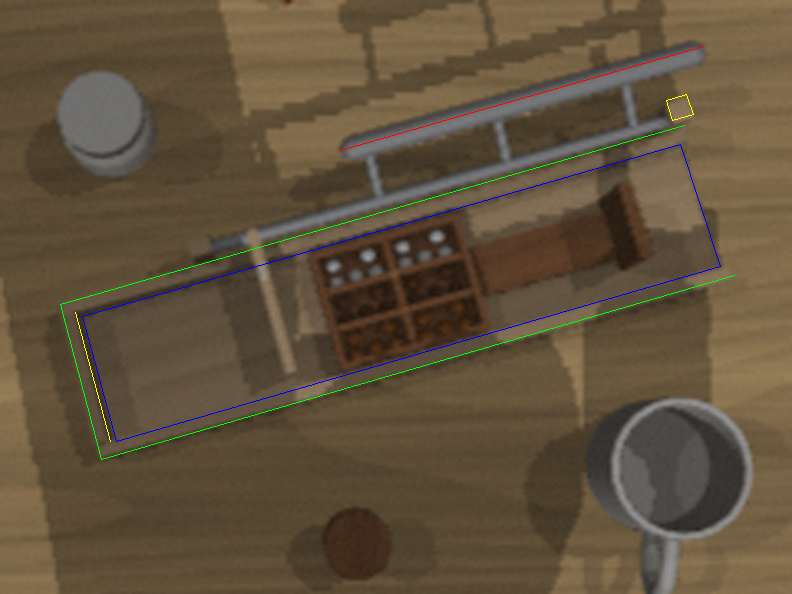

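View pics/ovs.png

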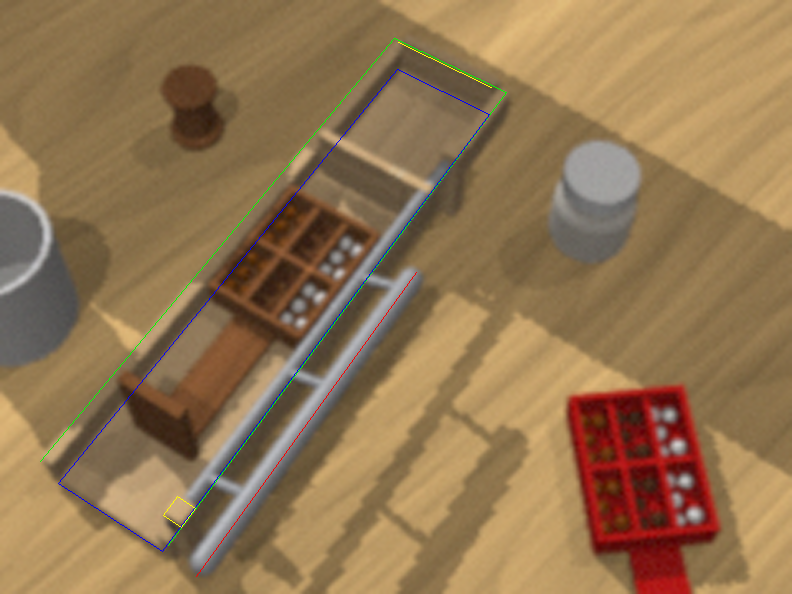

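Run:
```python
import cv2,numpy as np
a=cv2.imread('pics/top0.png')[195:290,240:340]; b=cv2.imread('pics/top0.png')[145:240,380:480]
f=lambda x:cv2.convertScaleAbs(cv2.resize(x,(400*1,380),interpolation=cv2.INTER_LANCZOS4),alpha=1.7)
a=cv2.imread('pics/top0.png')[195:285,245:340]; b=cv2.imread('pics/top0.png')[145:235,380:475]
cv2.imwrite('pics/z1.png',np.hstack([cv2.convertScaleAbs(cv2.resize(x,None,fx=4.2,fy=4.2,interpolation=cv2.INTER_CUBIC),alpha=1.8) for x in(a,b)]))
```

```text
(no output)
```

View pics/z1.png

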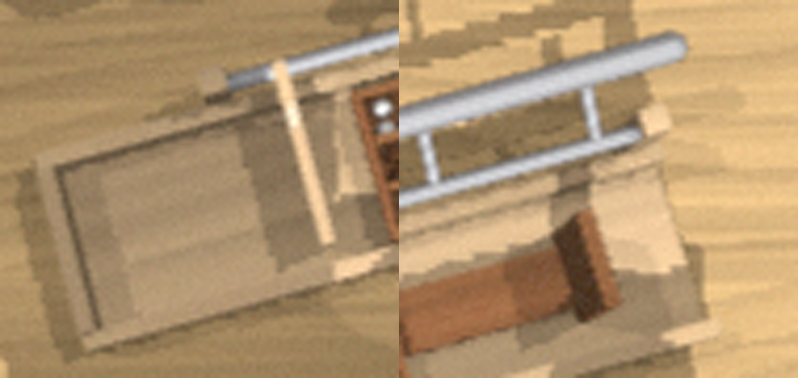

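Run:
```python
import cv2,numpy as np
g=cv2.cvtColor(cv2.imread('pics/top0.png'),cv2.COLOR_BGR2GRAY).astype(float)
g=cv2.GaussianBlur(g,(0,0),1)
xs=[];ys=[]
for u in range(5,640,15):
    d=np.diff(g[8:50,u-2:u+3].mean(1)); v=d.argmax()
    if 0<v<40:
        o=.5*(d[v-1]-d[v+1])/(d[v-1]-2*d[v]+d[v+1]); xs.append(u); ys.append(v+8.5+o)
xs=np.array(xs);ys=np.array(ys)
print(np.c_[xs,ys].round(1).tolist())
p=np.polyfit(xs-322,ys,2);print(p)
g=cv2.cvtColor(cv2.imread('pics/scene0.png'),cv2.COLOR_BGR2GRAY)
```

```text
[[5.0, 34.7], [20.0, 34.2], [35.0, 33.8], [50.0, 33.5], [65.0, 37.1], [80.0, 32.5], [95.0, 32.1], [110.0, 47.2], [125.0, 47.6], [140.0, 30.4], [155.0, 29.8], [170.0, 29.4], [185.0, 28.9], [200.0, 28.5], [215.0, 28.0], [230.0, 27.6], [245.0, 27.1], [260.0, 26.6], [275.0, 26.4], [290.0, 25.8], [305.0, 25.4], [320.0, 24.9], [335.0, 24.5], [350.0, 24.0], [365.0, 23.4], [380.0, 23.2], [395.0, 22.6], [410.0, 22.3], [425.0, 21.6], [440.0, 21.4], [455.0, 20.8], [470.0, 20.4], [485.0, 19.9], [500.0, 19.5], [515.0, 19.0], [530.0, 18.5], [545.0, 18.2], [560.0, 17.8], [575.0, 17.4], [590.0, 16.8], [605.0, 16.6], [620.0, 15.9], [635.0, 15.6]]
[ 1.10808589e-05 -3.55568993e-02  2.53771509e+01]
```

Run:
```python
from h import *
S=get('scene');T=get('top');s=r.sense()
print(proj(S,[[0,0,0],s['eef_pos'],[0,0,.3]]),proj(T,[[0,0,0],s['eef_pos']]),s['time_s'])
R=cv2.Rodrigues(s['ee_rot'])[0];print(R.round(3))
```

```text
[[165.42280248 107.10073882]
 [376.0318587  -20.01848682]
 [118.85565438  -4.90354339]] [[361.12661491 513.31036516]
 [-22.50109624 433.42573458]] 0.4
[[ 0.371 -0.    -0.929]
 [ 0.929 -0.     0.371]
 [-0.    -1.     0.   ]]
```

Run:
```python
from fit import *
# rail axis line: several centre points in both views
a=[ray(T,ct(*q),.07) for q in [(698,53),(348,149)]]; b=[ray(S,cs(*q),.07) for q in [(205,560),(409,277)]]
for P in(a,b): print(np.round(P,4).tolist(), np.degrees(np.arctan2(*(P[1]-P[0])[[1,0]])), np.linalg.norm(P[1]-P[0]))
zt=lambda a,b:(245+(a+.5)/4.2-.5,195+(b+.5)/4.2-.5)
for q,z in [((38,160),.03),((85,348),.03),((57,168),.038),((98,330),.038),((277,66),.068),((326,240),.060)]:print(q,ray(T,zt(*q),z).round(4))
# tray
c=np.array([ray(T,ct(*q),.03) for q in [(310,252),(458,212),(490,327),(345,370)]]);print('tray',c.mean(0).round(4),np.degrees(np.arctan2(*((c[0]+c[3])-(c[1]+c[2]))[[1,0]])))
c=np.array([ray(S,cs(*q),.03) for q in [(297,187),(380,235),(295,345),(210,282)]]);print('trayS',c.mean(0).round(4),np.degrees(np.arctan2(*((c[0]+c[1])-(c[2]+c[3]))[[1,0]])))
```

```text
[[0.6446, -0.1786, 0.07], [0.5957, 0.0202, 0.07]] 103.80785505524267 0.20469818178618338
[[0.6449, -0.1733, 0.07], [0.595, 0.0192, 0.07]] 104.54324913168958 0.19884211202618476
(38, 160) [0.5151 0.1864 0.03  ]
(85, 348) [0.4302 0.1662 0.03  ]
(57, 168) [0.5106 0.1768 0.038 ]
(98, 330) [0.438  0.1594 0.038 ]
(277, 66) [0.5501 0.0759 0.068 ]
(326, 240) [0.474  0.0567 0.06  ]
tray [ 0.5192 -0.0088  0.03  ] 104.12956552130976
trayS [ 0.5209 -0.0075  0.03  ] 102.66962676338778
```

move_arm(
  increments=[
    [[22, -42, 0, 0, 0, -3.2], [22, -42, 0, 0, 0, -3.2], [22, -42, 0, 0, 0, -3.2], [22, -42, 0, 0, 0, -3.2], [22, -42, 0, 0, 0, -3.2], [22, -42, 0, 0, 0, -3.2], [22, -42, 0, 0, 0, -3.2], [22, -42, 0, 0, 0, -3.2], [22, -42, 0, 0, 0, -3.2], [22, -42, 0, 0, 0, -3.2], [22, -42, 0, 0, 0, -3.2], [22, -42, 0, 0, 0, -3.2]],
  ],
  hand=-0.54,
)

```text
time_s: 1.7
eef_pos: [0.4872, 0.0513, 0.2316]
ee_rot: [-1.532, -0.407, 0.406]
wrist_force: [0.4, 0.5, -0.2]
width: 0.765
```

```bash
cat > st.py <<'E'
from h import *
import sys
s=r.sense();R=cv2.Rodrigues(s['ee_rot'])[0];e=s['eef_pos']
d=e[:2]-np.array([.52,-.008]);
print('t',s['time_s'].round(2),'eef',(e*1000).round(1),'toolx deg',np.degrees(np.arctan2(R[1,0],R[0,0])).round(2),'down',R[:,1].round(3),'F',s['wrist_force'].round(2),'w',s['width'].round(3),'q',s['qpos'].round(2))
print('along dock rel tray0 (mm)',(1000*(d@[-.2419,.9703])).round(1),'toward rail',(1000*(d@[.9703,.2419])).round(1))
if len(sys.argv)>1:
    for n in('top','scene'): get(n,f'{sys.argv[1]}_{n}.png')
    a=cv2.imread(f'pics/{sys.argv[1]}_top.png')[110:310,200:520];b=cv2.imread(f'pics/{sys.argv[1]}_scene.png')[110:350,150:470]
    cv2.imwrite(f'pics/{sys.argv[1]}.png',np.vstack([cv2.resize(a,None,fx=1.6,fy=1.6,interpolation=cv2.INTER_CUBIC)[:,:] ,cv2.resize(b,None,fx=1.6,fy=1.6,interpolation=cv2.INTER_CUBIC)])[:600] if 0 else np.hstack([cv2.resize(a,(400,250)),cv2.resize(b,(400,300))[:250]]))
E
python3 st.py
```

```text
Traceback (most recent call last):
  File "st.py", line 5, in <module>
    print('t',s['time_s'].round(2),'eef',(e*1000).round(1),'toolx deg',np.degrees(np.arctan2(R[1,0],R[0,0])).round(2),'down',R[:,1].round(3),'F',s['wrist_force'].round(2),'w',s['width'].round(3),'q',s['qpos'].round(2))
              ^^^^^^^^^^^^^^^^^
AttributeError: 'float' object has no attribute 'round'
```

move_arm(
  increments=[
    [[22, -41.5, -5, 0, 0, -3.2], [22, -41.5, -5, 0, 0, -3.2], [22, -41.5, -5, 0, 0, -3.2], [22, -41.5, -5, 0, 0, -3.2], [22, -41.5, -5, 0, 0, -3], [0, 0, 0, 0, 0, 0], [0, 0, 0, 0, 0, 0]],
  ],
)

```text
time_s: 2.4
eef_pos: [0.5964, -0.1552, 0.2057]
ee_rot: [-1.562, -0.19, 0.192]
wrist_force: [-0.4, 0.2, 0.3]
width: 0.769
```

```bash
sed -i "s/s\['time_s'\].round(2)/round(s['time_s'],2)/; s/s\['width'\].round(3)/round(float(s['width']),3)/" st.py; python3 st.py a1
```

```text
t 2.4 eef [ 596.4 -155.2  205.7] toolx deg 13.95 down [-0.001  0.001 -1.   ] F [-0.39  0.24  0.31] w 0.769 q [-0.37  0.41  1.5   0.    1.23 -0.61]
along dock rel tray0 (mm) -161.3 toward rail 38.5
```

View pics/a1.png

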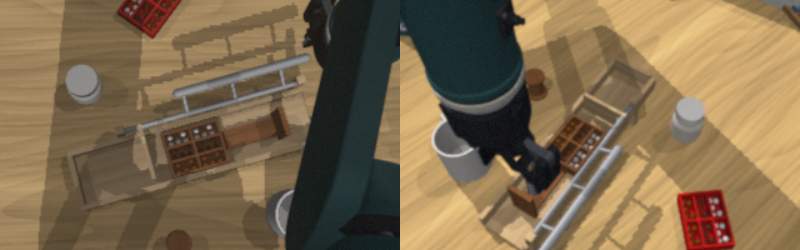

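move_arm(
  increments=[
    [[1.5, 0, -30, 0, 0, 0], [0, 0, -35, 0, 0, 0], [0, 0, -30, 0, 0, 0], [0, 0, -15, 0, 0, 0], [0, 0, 0, 0, 0, 0]],
  ],
)

```text
time_s: 3.0
eef_pos: [0.5954, -0.1519, 0.0942]
ee_rot: [-1.559, -0.19, 0.198]
wrist_force: [-1.2, 0.7, 0.3]
width: 0.77
```

```bash
python3 st.py a2
python3 - <<'E'
import cv2
a=cv2.imread('pics/a2_scene.png')[180:330,170:370];cv2.imwrite('pics/a2z.png',cv2.convertScaleAbs(cv2.resize(a,None,fx=4,fy=4,interpolation=cv2.INTER_CUBIC),alpha=1.5))
E
```

```text
t 3.0 eef [ 595.4 -151.9   94.2] toolx deg 14.15 down [-0.005  0.002 -1.   ] F [-1.17  0.7   0.29] w 0.77 q [-0.36  0.53  1.61  0.    1.01 -0.61]
along dock rel tray0 (mm) -157.9 toward rail 38.4
```

View pics/a2z.png

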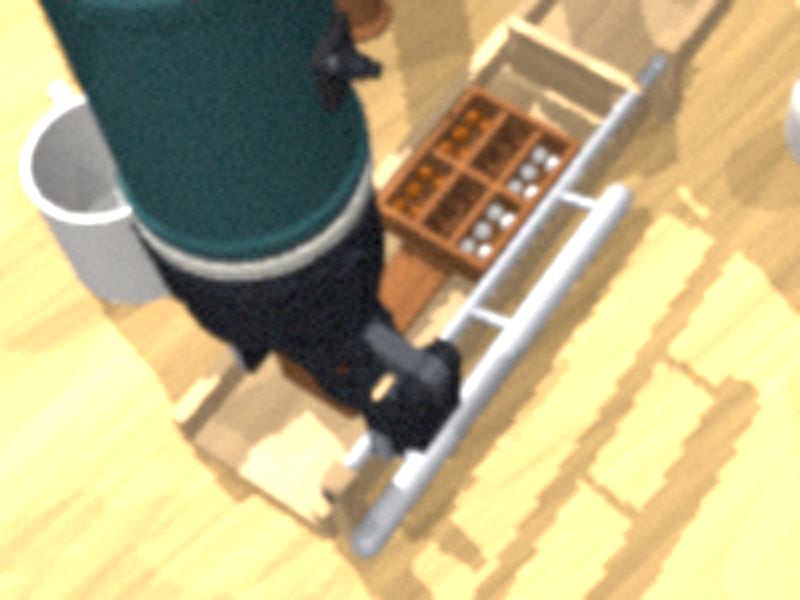

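View pics/a2_top.png

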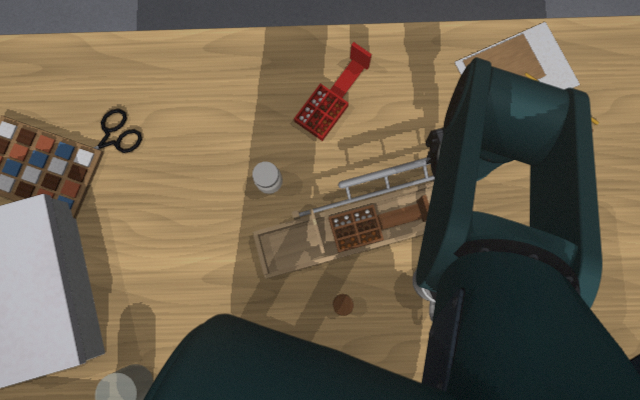

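move_arm(
  increments=[
    [[3.4, -7.5, 0, 0, 0, 0], [0, 0, -6, 0, 0, 0], [0, 0, -6, 0, 0, 0], [0, 0, 0, 0, 0, 0]],
  ],
)

```text
time_s: 3.5
eef_pos: [0.6007, -0.1616, 0.0835]
ee_rot: [-1.562, -0.191, 0.193]
wrist_force: [0.3, 0.1, 0.3]
width: 0.769
```

```bash
python3 st.py a3
python3 - <<'E'
from h import *
s=r.sense();R=cv2.Rodrigues(s['ee_rot'])[0]
a=cv2.imread('pics/a3_scene.png');im=r.get_image('scene')
a=cv2.resize(a[180:330,170:370],None,fx=4,fy=4,interpolation=cv2.INTER_CUBIC)
a=cv2.convertScaleAbs(a,alpha=1.5)
for off,c in((.0327,(0,255,0)),(.0472,(0,0,255))):
  for dz in(-.011,.011):
    P=s['eef_pos']+off*R[:,0]+dz*R[:,2]
    for b in (0,.01):
        q=(proj(im,P-b*R[:,1])[0]-[170,180])*4; cv2.circle(a,tuple(int(v) for v in q),3,c,-1 if b==0 else 1)
cv2.imwrite('pics/a3z.png',a)
E
```

```text
t 3.5 eef [ 600.7 -161.6   83.5] toolx deg 14.02 down [-0.001  0.001 -1.   ] F [0.29 0.13 0.3 ] w 0.769 q [-0.37  0.55  1.61  0.    0.99 -0.62]
along dock rel tray0 (mm) -168.6 toward rail 41.1
```

View pics/a3z.png

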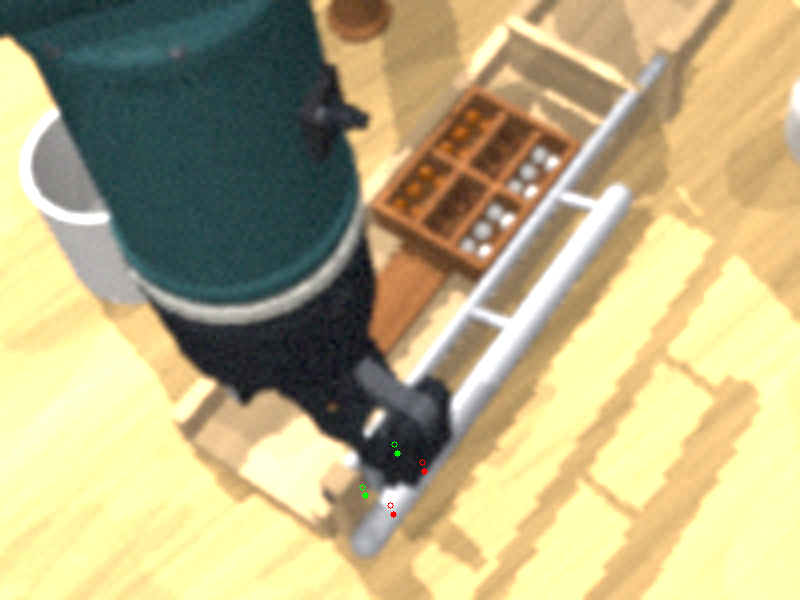

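move_arm(
  increments=[
    [[0, 0, -4, 0, 0, 0], [0, 0, -4, 0, 0, 0], [0, 0, -4, 0, 0, 0], [0, 0, 0, 0, 0, 0]],
  ],
)

```text
time_s: 4.05
eef_pos: [0.6007, -0.1616, 0.0714]
ee_rot: [-1.562, -0.191, 0.193]
wrist_force: [0.6, -0.8, 0.5]
width: 0.773
```

```bash
python3 st.py
```

```text
t 4.05 eef [ 600.7 -161.6   71.4] toolx deg 14.04 down [-0.001  0.    -1.   ] F [ 0.6  -0.78  0.49] w 0.773 q [-0.37  0.56  1.61 -0.    0.97 -0.62]
along dock rel tray0 (mm) -168.5 toward rail 41.2
```

move_arm(
  increments=[
    [[0, 0, -4, 0, 0, 0], [0, 0, -4, 0, 0, 0], [0, 0, 0, 0, 0, 0]],
  ],
)

```text
time_s: 4.35
eef_pos: [0.6018, -0.162, 0.0642]
ee_rot: [-1.563, -0.193, 0.192]
wrist_force: [0.2, -0.3, 2.5]
width: 0.769
```

```bash
python3 st.py a4
python3 - <<'E'
import cv2,numpy as np
a=cv2.imread('pics/a4_scene.png')[150:330,190:370];b=cv2.imread('pics/a4_top.png')[130:290,240:460]
cv2.imwrite('pics/a4z.png',np.hstack([cv2.convertScaleAbs(cv2.resize(x,(400,300) if i else (400,400),interpolation=cv2.INTER_CUBIC),alpha=1.5)[:300] if i else cv2.convertScaleAbs(cv2.resize(x,(400,400)),alpha=1.5)[:300+100][0:300] for i,x in enumerate((a,b))]))
E
```

```text
t 4.35 eef [ 601.8 -162.    64.2] toolx deg 14.04 down [ 0.001 -0.    -1.   ] F [ 0.23 -0.33  2.46] w 0.769 q [-0.37  0.57  1.62 -0.    0.95 -0.62]
along dock rel tray0 (mm) -169.2 toward rail 42.1
```

View pics/a4z.png

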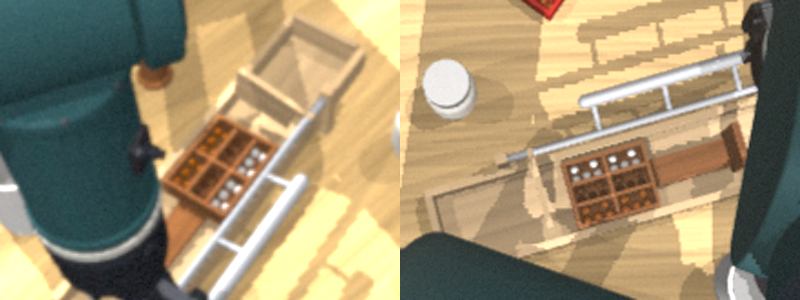

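move_arm(
  increments=[
    [[-0.5, 0, -4, 0, 0, 0], [-0.5, 0, -4, 0, 0, 0], [0, 0, -4, 0, 0, 0], [0, 0, -4, 0, 0, 0], [0, 0, -4, 0, 0, 0], [0, 0, -2, 0, 0, 0], [0, 0, 0, 0, 0, 0]],
  ],
)

```text
time_s: 5.15
eef_pos: [0.5987, -0.1619, 0.0415]
ee_rot: [-1.562, -0.19, 0.195]
wrist_force: [-4.4, -2.0, 6.1]
width: 0.77
```

```bash
cat > z.py <<'E'
import cv2,numpy as np,sys
n=sys.argv[1]
a=cv2.imread(f'pics/{n}_scene.png')[150:310,190:370];b=cv2.imread(f'pics/{n}_top.png')[130:290,250:430]
cv2.imwrite(f'pics/{n}z.png',np.hstack([cv2.convertScaleAbs(cv2.resize(x,(396,352),interpolation=cv2.INTER_CUBIC),alpha=1.5) for x in (a,b)]))
E
python3 st.py a5; python3 z.py a5
```

```text
t 5.15 eef [ 598.7 -161.9   41.5] toolx deg 14.05 down [-0.003  0.    -1.   ] F [-4.41 -2.    6.11] w 0.77 q [-0.37  0.6   1.64 -0.    0.91 -0.62]
along dock rel tray0 (mm) -168.3 toward rail 39.1
```

View pics/a5z.png

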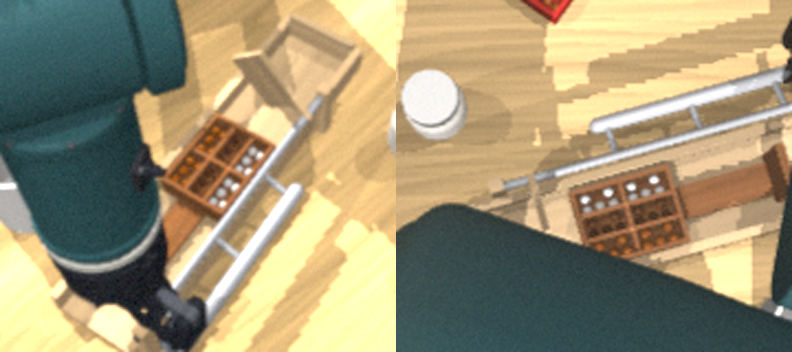

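move_arm(
  increments=[
    [[3, 0.8, 0, 0, 0, 0], [3, 0.8, 0, 0, 0, 0], [0, 0, 0, 0, 0, 0], [0, 0, 0, 0, 0, 0]],
  ],
)

```text
time_s: 5.65
eef_pos: [0.5993, -0.1615, 0.041]
ee_rot: [-1.561, -0.183, 0.203]
wrist_force: [-16.8, -9.9, 10.0]
width: 0.77
```

```bash
python3 st.py a6; python3 z.py a6
```

```text
t 5.65 eef [ 599.3 -161.5   41. ] toolx deg 14.11 down [-0.013 -0.001 -1.   ] F [-16.76  -9.91  10.01] w 0.77 q [-0.37  0.61  1.63 -0.01  0.92 -0.61]
along dock rel tray0 (mm) -168.1 toward rail 39.8
```

View pics/a6z.png

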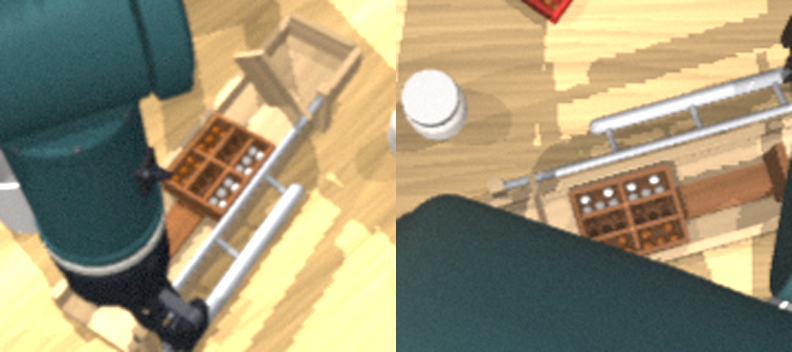

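move_arm(
  increments=[
    [[-5, -1.3, 0, 0, 0, 0], [0, 0, 6, 0, 0, 0], [0, 0, 8, 0, 0, 0], [0, 0, 10, 0, 0, 0], [0, 0, 10, 0, 0, 0], [0, 0, 4, 0, 0, 0], [0, 0, 0, 0, 0, 0]],
  ],
)

```text
time_s: 6.45
eef_pos: [0.6031, -0.1616, 0.0814]
ee_rot: [-1.563, -0.195, 0.19]
wrist_force: [0.5, -1.1, -0.0]
width: 0.775
```

```bash
python3 st.py
```

```text
t 6.45 eef [ 603.1 -161.6   81.4] toolx deg 14.05 down [ 0.003 -0.001 -1.   ] F [ 0.52 -1.08 -0.02] w 0.775 q [-0.37  0.55  1.61  0.    0.98 -0.62]
along dock rel tray0 (mm) -169.1 toward rail 43.4
```

move_arm(
  increments=[
    [[2.2, 0.5, 0, 0, 0, 0], [0, 0, -6, 0, 0, 0], [0, 0, -6, 0, 0, 0], [0, 0, -5, 0, 0, 0], [0, 0, 0, 0, 0, 0]],
  ],
)

```text
time_s: 6.95
eef_pos: [0.6038, -0.161, 0.0625]
ee_rot: [-1.562, -0.192, 0.192]
wrist_force: [2.4, 0.5, 3.4]
width: 0.773
```

```bash
python3 st.py a7
python3 - <<'E'
from h import *
s=r.sense();R=cv2.Rodrigues(s['ee_rot'])[0]
a=cv2.imread('pics/a7_scene.png');im=r.get_image('scene')
a=cv2.resize(a[220:320,220:320],None,fx=6,fy=6,interpolation=cv2.INTER_CUBIC)
a=cv2.convertScaleAbs(a,alpha=2.5)
for off,c in((.0327,(0,255,0)),(.0472,(0,0,255))):
  for dz in(-.011,.011):
    P=s['eef_pos']+off*R[:,0]+dz*R[:,2]
    q=(proj(im,P-.007*R[:,1])[0]-[220,220])*6; cv2.circle(a,tuple(int(v) for v in q),3,c,-1)
cv2.imwrite('pics/a7z.png',a)
E
```

```text
t 6.95 eef [ 603.8 -161.    62.5] toolx deg 14.04 down [ 0.  0. -1.] F [2.42 0.47 3.38] w 0.773 q [-0.37  0.58  1.61  0.    0.95 -0.62]
along dock rel tray0 (mm) -168.7 toward rail 44.3
```

View pics/a7z.png

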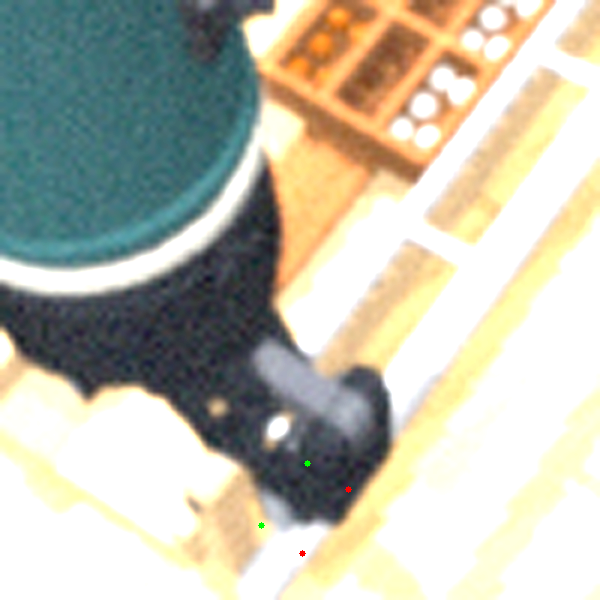

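move_arm(
  increments=[
    [[0.5, 0.1, -5, 0, 0, 0], [0.5, 0.1, -5, 0, 0, 0], [0, 0, -5, 0, 0, 0], [0, 0, -4, 0, 0, 0], [0, 0, -2, 0, 0, 0], [0, 0, 0, 0, 0, 0]],
  ],
)

```text
time_s: 7.7
eef_pos: [0.6042, -0.161, 0.0418]
ee_rot: [-1.562, -0.192, 0.193]
wrist_force: [3.2, -0.6, 3.5]
width: 0.773
```

```bash
python3 st.py a8; python3 z.py a8
```

```text
t 7.7 eef [ 604.2 -161.    41.8] toolx deg 14.04 down [-0.001 -0.    -1.   ] F [ 3.15 -0.62  3.49] w 0.773 q [-0.37  0.61  1.62 -0.    0.91 -0.62]
along dock rel tray0 (mm) -168.8 toward rail 44.7
```

View pics/a8z.png

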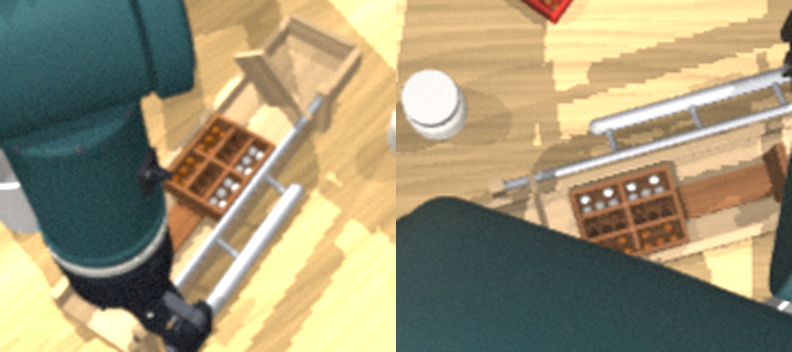

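move_arm(
  increments=[
    [[-1.4, -0.3, 0, 0, 0, 0], [-1.4, -0.3, 0, 0, 0, 0], [0, 0, 0, 0, 0, 0]],
  ],
)

```text
time_s: 8.1
eef_pos: [0.6015, -0.1613, 0.0424]
ee_rot: [-1.562, -0.192, 0.192]
wrist_force: [1.9, -0.1, 3.1]
width: 0.772
```

```bash
python3 st.py a9
python3 - <<'E'
import sys; sys.argv=['']
from fit import *
im=cv2.imread('pics/a9_scene.png');Sx=S
p=np.array([0,0,np.radians(104)]);
d=np.array([-.2419,.9703]);n=np.array([.9703,.2419])
o=np.array([.52,-.008])+.072*d; p[:2]=o; print('dock origin',o)
# rail end downstream centreline for angle g, both views
a=cv2.resize(im[170:270,260:360],None,fx=6,fy=6,interpolation=cv2.INTER_CUBIC)
t=cv2.imread('pics/a9_top.png');b=cv2.resize(t[140:240,320:420],None,fx=6,fy=6,interpolation=cv2.INTER_CUBIC)
for g,c in((.6,(0,0,255)),(.9,(0,255,0)),(1.1,(255,0,0))):
    y=-50-34*np.cos(.424-g);z=56+34*np.sin(.424-g)
    for im_,o_,A in((S,(260,170),a),(T,(320,140),b)):
        q=((proj(im_,W(p,[(-60,y,z),(-200,y,z)]))-o_)*6).astype(int);cv2.line(A,tuple(map(int,q[0])),tuple(map(int,q[1])),c,1)
cv2.imwrite('pics/a9z.png',cv2.resize(np.hstack([a,b]),(800,400)))
E
```

```text
t 8.1 eef [ 601.5 -161.3   42.4] toolx deg 14.04 down [-0.  0. -1.] F [ 1.93 -0.1   3.08] w 0.772 q [-0.37  0.6   1.63  0.    0.91 -0.62]
along dock rel tray0 (mm) -168.4 toward rail 42.0
dock origin [0.5025832 0.0618616]
```

View pics/a9z.png

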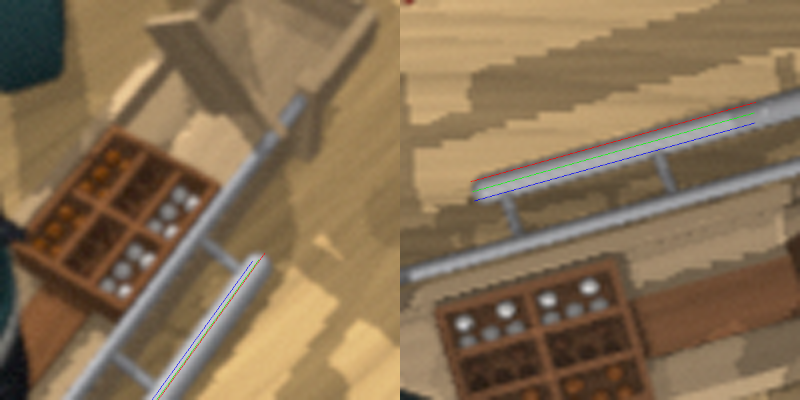

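move_arm(
  increments=[
    [[-1, 3.9, -0.5, 0, 0, 0], [-1, 3.9, -0.5, 0, 0, 0], [-1, 3.9, 0, 0, 0, 0], [-1, 3.9, 0, 0, 0, 0], [-1, 3.9, 0, 0, 0, 0]],
  ],
)

```text
time_s: 8.8
eef_pos: [0.5966, -0.1417, 0.0413]
ee_rot: [-1.563, -0.192, 0.193]
wrist_force: [1.1, -4.6, 2.4]
width: 0.768
```

```bash
python3 st.py b1;python3 z.py b1
```

```text
t 8.8 eef [ 596.6 -141.7   41.3] toolx deg 14.06 down [-0. -0. -1.] F [ 1.1  -4.57  2.38] w 0.768 q [-0.35  0.59  1.65 -0.    0.89 -0.59]
along dock rel tray0 (mm) -148.2 toward rail 41.9
```

View pics/b1z.png

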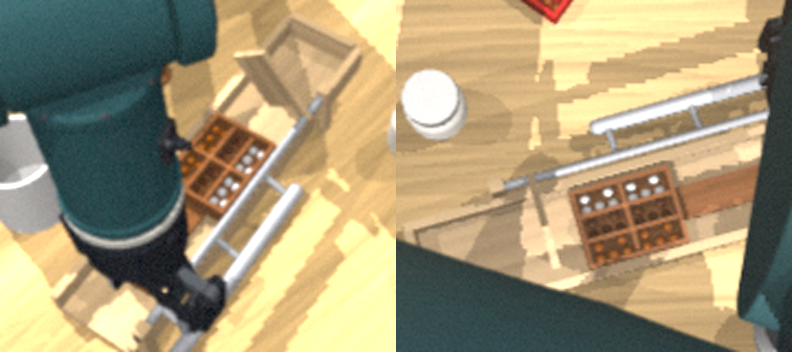

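move_arm(
  increments=[
    [[-1.2, 4.9, 0, 0, 0, 0], [-1.2, 4.9, 0, 0, 0, 0], [-1.2, 4.9, 0, 0, 0, 0], [-1.2, 4.9, 0, 0, 0, 0], [-1.2, 4.9, 0, 0, 0, 0]],
  ],
)

```text
time_s: 9.4
eef_pos: [0.5914, -0.118, 0.0414]
ee_rot: [-1.564, -0.193, 0.192]
wrist_force: [1.7, -6.3, 3.4]
width: 0.764
```

```bash
python3 st.py b2;python3 z.py b2
```

```text
t 9.4 eef [ 591.4 -118.    41.4] toolx deg 14.05 down [ 0.001 -0.001 -1.   ] F [ 1.66 -6.29  3.4 ] w 0.764 q [-0.31  0.58  1.68 -0.    0.88 -0.56]
along dock rel tray0 (mm) -124.0 toward rail 42.6
```

View pics/b2z.png

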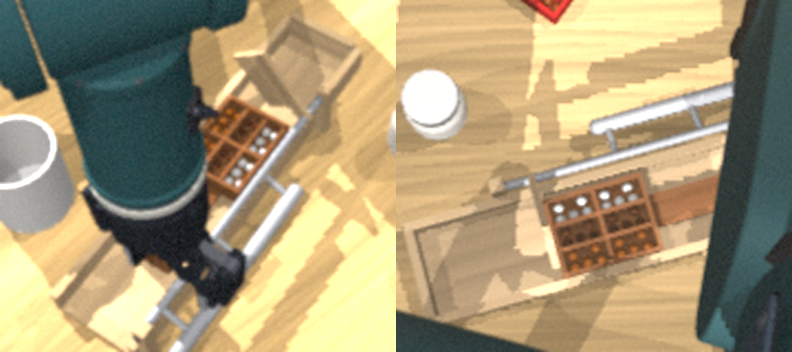

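move_arm(
  increments=[
    [[-1.3, 4.9, 0, 0, 0, 0], [-1.3, 4.9, 0, 0, 0, 0], [-1.3, 4.9, 0, 0, 0, 0], [-1.3, 4.9, 0, 0, 0, 0], [-1.3, 4.9, 0, 0, 0, 0], [-1.3, 4.9, 0, 0, 0, 0], [-1.3, 4.9, 0, 0, 0, 0], [-1.3, 4.9, 0, 0, 0, 0]],
  ],
)

```text
time_s: 10.3
eef_pos: [0.5807, -0.0788, 0.0414]
ee_rot: [-1.563, -0.193, 0.192]
wrist_force: [2.0, -5.7, 3.6]
width: 0.774
```

```bash
python3 st.py b3;python3 z.py b3
```

```text
t 10.3 eef [580.7 -78.8  41.4] toolx deg 14.05 down [ 0.001 -0.001 -1.   ] F [ 1.99 -5.66  3.63] w 0.774 q [-0.25  0.57  1.72 -0.    0.86 -0.5 ]
along dock rel tray0 (mm) -83.4 toward rail 41.8
```

View pics/b3z.png

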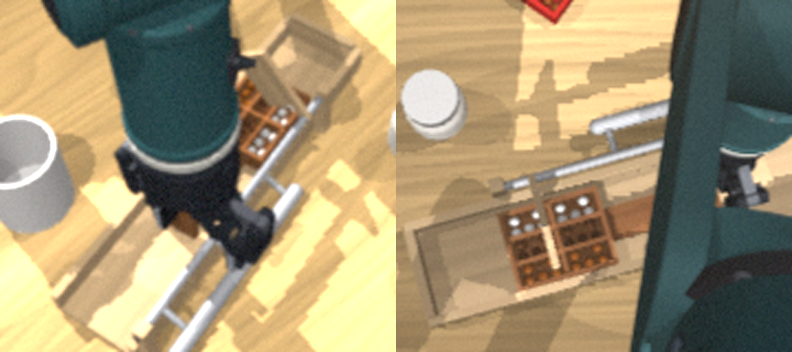

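move_arm(
  increments=[
    [[-1.2, 4.9, 0, 0, 0, 0], [-1.2, 4.9, 0, 0, 0, 0], [-1.2, 4.9, 0, 0, 0, 0], [-1.2, 4.9, 0, 0, 0, 0], [-1.2, 4.9, 0, 0, 0, 0], [-1.2, 4.9, 0, 0, 0, 0], [-1.2, 4.9, 0, 0, 0, 0], [-1.2, 4.9, 0, 0, 0, 0]],
  ],
)

```text
time_s: 11.2
eef_pos: [0.571, -0.0396, 0.0414]
ee_rot: [-1.563, -0.193, 0.192]
wrist_force: [1.6, -6.2, 5.1]
width: 0.774
```

```bash
python3 st.py b4;python3 z.py b4
```

```text
t 11.2 eef [571.  -39.6  41.4] toolx deg 14.06 down [ 0.    -0.001 -1.   ] F [ 1.6  -6.23  5.11] w 0.774 q [-0.19  0.55  1.75 -0.    0.84 -0.43]
along dock rel tray0 (mm) -43.0 toward rail 41.9
```

View pics/b4z.png

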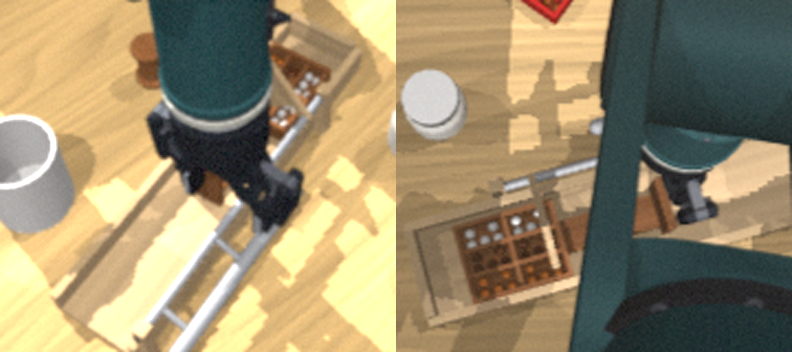

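move_arm(
  increments=[
    [[-1, 3.9, 0, 0, 0, 0], [-1, 3.9, 0, 0, 0, 0], [-1, 3.9, 0, 0, 0, 0], [-1, 3.9, 0, 0, 0, 0], [-1, 3.9, 0, 0, 0, 0], [-0.5, 1.9, 0, 0, 0, 0], [-0.5, 1.9, 0, 0, 0, 0]],
  ],
)

```text
time_s: 12.0
eef_pos: [0.565, -0.0164, 0.0413]
ee_rot: [-1.563, -0.193, 0.193]
wrist_force: [1.7, -6.7, 4.4]
width: 0.772
```

```bash
python3 st.py b5;python3 z.py b5
```

```text
t 12.0 eef [565.  -16.4  41.3] toolx deg 14.06 down [ 0.    -0.001 -1.   ] F [ 1.74 -6.75  4.41] w 0.772 q [-0.15  0.54  1.77 -0.    0.83 -0.4 ]
along dock rel tray0 (mm) -19.0 toward rail 41.6
```

View pics/b5z.png

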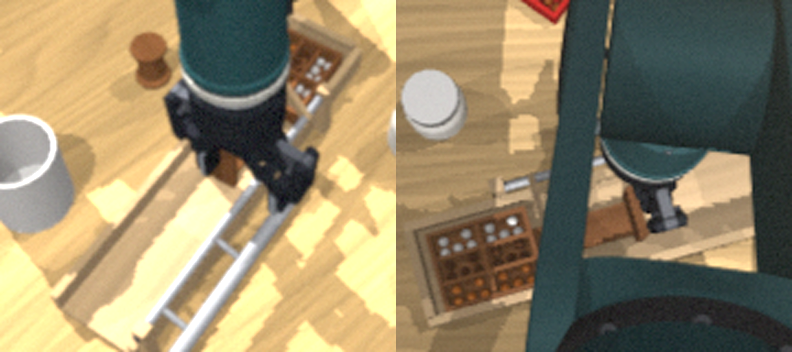

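move_arm(
  increments=[
    [[-0.4, 1.5, 0, 0, 0, 0], [-0.4, 1.5, 0, 0, 0, 0], [-0.4, 1.5, 0, 0, 0, 0], [-0.4, 1.5, 0, 0, 0, 0]],
  ],
)

```text
time_s: 12.5
eef_pos: [0.5634, -0.0105, 0.0413]
ee_rot: [-1.563, -0.193, 0.193]
wrist_force: [1.3, -6.7, 3.8]
width: 0.77
```

```bash
python3 st.py
```

```text
t 12.5 eef [563.4 -10.5  41.3] toolx deg 14.05 down [ 0.    -0.001 -1.   ] F [ 1.32 -6.66  3.77] w 0.77 q [-0.14  0.54  1.77 -0.    0.83 -0.39]
along dock rel tray0 (mm) -12.9 toward rail 41.5
```

move_arm(
  increments=[
    [[-0.3, 1, 0, 0, 0, 0], [-0.3, 1, 0, 0, 0, 0], [-0.2, 1, 0, 0, 0, 0]],
  ],
)

```text
time_s: 12.8
eef_pos: [0.5629, -0.0086, 0.0415]
ee_rot: [-1.565, -0.194, 0.194]
wrist_force: [1.3, -14.0, 4.5]
width: 0.772
```

```bash
python3 st.py b6;python3 - <<'E'
import cv2
a=cv2.imread('pics/b6_top.png')[190:290,245:395];cv2.imwrite('pics/b6z.png',cv2.convertScaleAbs(cv2.resize(a,None,fx=5,fy=5,interpolation=cv2.INTER_CUBIC),alpha=1.5))
E
```

```text
t 12.8 eef [562.9  -8.6  41.5] toolx deg 14.13 down [ 0.001 -0.003 -1.   ] F [  1.35 -14.04   4.46] w 0.772 q [-0.14  0.54  1.77 -0.    0.83 -0.38]
along dock rel tray0 (mm) -10.9 toward rail 41.5
```

View pics/b6z.png

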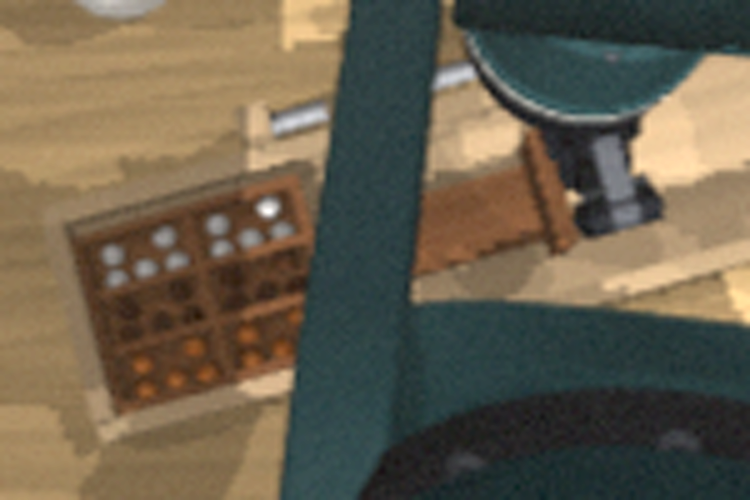

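Wrist force along the push jumped from about 7 N to 14 N, and the picture shows the tray's front against the stop. I'll hold briefly, back off the tab, then let the rail up.

move_arm(
  increments=[
    [[0, 0, 0, 0, 0, 0], [0, 0, 0, 0, 0, 0], [0.7, -2.9, 0, 0, 0, 0], [1, -3.9, 0, 0, 0, 0], [1, -3.9, 0, 0, 0, 0], [0, 0, 0, 0, 0, 0], [0, 0, 4, 0, 0, 0], [0, 0, 5, 0, 0, 0], [0, 0, 5, 0, 0, 0], [0, 0, 5, 0, 0, 0], [0, 0, 5, 0, 0, 0], [0, 0, 5, 0, 0, 0]],
  ],
)

```text
time_s: 14.1
eef_pos: [0.5654, -0.0175, 0.0707]
ee_rot: [-1.563, -0.193, 0.192]
wrist_force: [-0.9, 0.2, 1.2]
width: 0.768
```

```bash
python3 st.py
```

```text
t 14.1 eef [565.4 -17.5  70.7] toolx deg 14.03 down [ 0.001 -0.    -1.   ] F [-0.85  0.17  1.22] w 0.768 q [-0.15  0.5   1.75 -0.    0.89 -0.4 ]
along dock rel tray0 (mm) -20.2 toward rail 41.7
```

Now raise clear, then swing aside to see the dock.

move_arm(
  increments=[
    [[0, 0, 6, 0, 0, 0], [0, 0, 10, 0, 0, 0], [0, 0, 20, 0, 0, 0], [0, 0, 35, 0, 0, 0], [0, 0, 45, 0, 0, 0], [0, 0, 45, 0, 0, 0], [0, -40, 0, 0, 0, 0], [0, -45, 0, 0, 0, 0], [0, -45, 0, 0, 0, 0], [0, -45, 0, 0, 0, 0], [0, -40, 0, 0, 0, 0], [0, 0, 0, 0, 0, 0]],
  ],
)

```text
time_s: 15.3
eef_pos: [0.5656, -0.2379, 0.2322]
ee_rot: [-1.566, -0.19, 0.188]
wrist_force: [-0.7, 0.7, 0.1]
width: 0.773
```

```bash
python3 st.py c1; python3 z.py c1
```

```text
t 15.3 eef [ 565.6 -237.9  232.2] toolx deg 13.79 down [ 0.002 -0.003 -1.   ] F [-0.66  0.7   0.07] w 0.773 q [-0.51  0.38  1.48 -0.    1.28 -0.75]
along dock rel tray0 (mm) -234.1 toward rail -11.3
```

View pics/c1z.png

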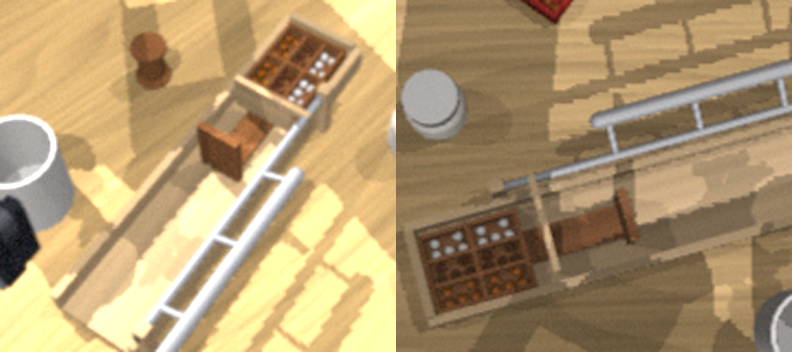

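Run:
```python
from h import *
a=cv2.imread('pics/top0.png');b=cv2.imread('pics/c1_top.png');im=r.get_image('top')
cv2.imwrite('pics/c1y.png',np.vstack([cv2.convertScaleAbs(cv2.resize(x[150:285,245:445],None,fx=4,fy=4,interpolation=cv2.INTER_CUBIC),alpha=1.6)[:300 if i==0 else 540] if i else cv2.convertScaleAbs(cv2.resize(x[190:285,245:445],(800,380)),alpha=1.6) for i,x in enumerate([b])]))
# template displacement of the box, and of the gate+rail
ga,gb=[cv2.cvtColor(x,cv2.COLOR_BGR2GRAY) for x in(a,b)]
for n,(u0,v0,u1,v1),m in [('rail',(340,165,400,192),6),('leaf',(305,205,326,255),6),('tab',(410,192,437,225),100)]:
    t=ga[v0:v1,u0:u1]; y0,x0=max(v0-m,0),max(u0-m,0); R=cv2.matchTemplate(gb[y0:v1+m,x0:u1+m],t,cv2.TM_CCOEFF_NORMED)
    _,s,_,l=cv2.minMaxLoc(R); print(n,s,(l[0]+x0-u0,l[1]+y0-v0))
def D(uv,z): 
    d=ray(im,uv,z)[:2]-[.5026,.0619]; return (1000*d@np.array([-.2419,.9703])).round(1),(1000*-d@np.array([.9703,.2419])).round(1)
```

```text
rail 0.9833555221557617 (0, 0)
leaf 0.708214521408081 (0, 0)
tab 0.8785794973373413 (-70, 21)
```

View pics/c1y.png

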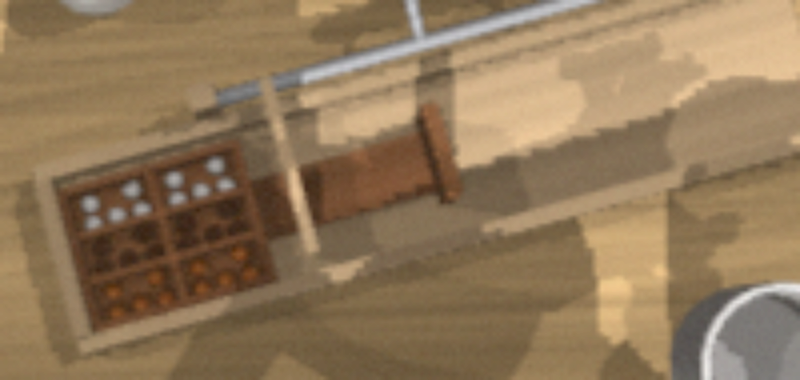

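```bash
python3 -c "
from plant import r
print(r.sign_off())"
```

```text
the job is handed in; nothing more can be done
None
```

The tray is in the dock against the end stop, the gate is shut behind its box, and the hand is well clear. I handed the job in at about 15.3 s; the system gives no verdict.

**What I did:** One fingertip held the rail down, with the gate at roughly 0.85–0.9 rad by the pictures. The other fingertip pushed the tab about 138 mm until the wrist force jumped from about 7 to 14 N at the stop. I then backed off the tab, let the rail up and moved the hand away.

**First press:** My first press sat too far inside the rail, and the sideways force reached about 19 N when I tried to shift it there. I let the gate back down before the tray had moved, re-centred the finger and pressed again. The tray wasn't touched during this.

**Last checks:**
- **Tray:** its front touches the stop with no gap visible from above, and it lies straight in the chute.
- **Gate:** the rail is back exactly where it started (0 px shift, match 0.98). The gate leaf also showed no shift, but its match was weaker (0.71) because the light on it had changed.
- **Bystanders:** the jar, mug and spool look unmoved in the pictures; I didn't measure them.
- **Disagreement:** matching the tab between pictures gave only about 133 mm of travel, against about 137–138 mm from the hand's own position and the stop. I put this down to perspective and went by the force jump and the closed gap.

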